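# Load and index the burnishing carousel on a shoemaker's bench

## Task

Make the shoemaker's bench ready for finishing. Pull up the red spring ring of the tool carousel, swing the carousel clockwise (seen from above) to the next notch and let the ring snap in; then draw every burnishing iron out of the dark holder and stand each in a compartment of its own in the carousel's wooden rack, and after that turn the loaded carousel on by one more notch in the same way, so that it ends locked. The two jars have also been put in each other's place: swap them, so that the amber polish jar stands fully on the red mat and the white cement jar fully on the blue mat, and do not disturb the other things on the bench.

Things in the scene. Friction and masses are not known exactly. Their poses are not given: they have to be found in the camera images.
- swivel (a joint): turning angle of the carousel's top (round aluminium plate 230 mm across, with blue arm and wooden rack) about the upright axis, rad; 0 at the start, where it is locked in a notch; grows clockwise seen from above. Notches at 0, 0.785 (next) and 1.571 (the one after); stops at -0.2 and 1.8. Turns easily (under 1 N at the ring) when the ring is pulled and stays where left; about 0.007 rad of play when locked
- lock (a joint): lift of the red spring ring with its index pin, m; 0 with the pin fully down in a notch, 0.022 fully pulled up. The pin is 12 mm deep in the notch: it is free above 0.013. Spring pulls it down with 4.4 N at 0 and 9 N at full lift. Let go within about 4 mm along the arc of a notch the pin finds its own way in; farther off it rests on the steel index plate at 0.012
- axis (a point): point on the carousel's upright turning axis, 50 mm above the bench (fixed; the round grey base, 300 mm across and 30 mm high, stands somewhere else at each start)
- ring_top (a point): centre of the top bar of the red pull ring, which rides on the blue arm 135 mm from the axis. The ring stands upright, 49 mm outside diameter, of 9 mm round bar, in the plane that holds the carousel's axis and its radius: pinch it across its 9 mm thickness, the fingers closing along the arc. The bar's centre is about 132 mm above the bench with the pin home; the free space inside the ring is 31 mm high. The ring turns with the carousel, so the hand must turn with it
- rack (a point): centre of the inner floor of the wooden rack on the carousel (55 mm above the bench), on the side of the axis opposite to the ring, 45 mm from the axis. The rack is 56 mm (its x, away from the axis) by 158 mm (its y), walls 5 mm thick, rim 55 mm above this point. Three compartments in a row along y, each 46 mm square inside, centred at y = -51, 0 and +51 mm
- holder_top (a point): centre of the upper rim of the dark wooden holder, 70 mm above the bench; fixed, placed anew at each start. 162 mm along its x by 58 mm along its y; three open wells in a row along x, 46 mm square, centred at x = -52, 0, +52 mm; floor 6 mm above the bench
- iron_yellow_mid (a point): middle (80 mm above the foot's underside) of the burnishing iron with yellow bands: 160 mm long, 220 g, stands upright on its own; z along it, up to the handle. Steel foot 32 mm across and 45 mm high, brass ferrule 26 mm across and 20 mm high, wooden handle 22 mm across for the upper 95 mm. Stands in a well of the holder, foot down; may be absent
- iron_green_mid (a point): middle (80 mm above the foot's underside) of the burnishing iron with green bands: 160 mm long, 220 g, stands upright on its own; z along it, up to the handle. Steel foot 32 mm across and 45 mm high, brass ferrule 26 mm across and 20 mm high, wooden handle 22 mm across for the upper 95 mm. Stands in a well of the holder, foot down; may be absent
- iron_blue_mid (a point): middle (80 mm above the foot's underside) of the burnishing iron with blue bands: 160 mm long, 220 g, stands upright on its own; z along it, up to the handle. Steel foot 32 mm across and 45 mm high, brass ferrule 26 mm across and 20 mm high, wooden handle 22 mm across for the upper 95 mm. Stands in a well of the holder, foot down; may be absent
- polish_mid (a point): centre of the squat amber polish jar with black lid, 64 mm across, 55 mm high, upright, about 250 g; starts on the blue mat
- cement_mid (a point): centre of the squat white cement jar with green label and yellow lid, 64 mm across, 55 mm high, upright, about 250 g; starts on the red mat
- mat_red_top (a point): centre of the top face of the round red mat, 100 mm across, 3 mm thick, fixed; the polish jar's place. The bench between the two mats is kept clear, so that a jar can be set aside halfway
- mat_blue_top (a point): centre of the top face of the round blue mat, 100 mm across, 3 mm thick, fixed; the cement jar's place
- shoe: black shoe, 250 mm long, 105 mm high, bystander (origin under its centre)
- hammer: hammer with red handle, 250 mm, lying flat, bystander
- tin: green tin, 70 mm across, 45 mm high, bystander (origin under its centre)
- tape: orange roll of tape, 90 mm across, 24 mm high, lying flat, bystander (origin under its centre)
- glue: white glue bottle with blue label and red cap, 52 mm across, 120 mm high, bystander (origin under its centre)

How it is judged:
On the way, in this order (a step that is already met when the one before it is completed fails the run):
1. the carousel is locked in the next notch and the ring released (value of joint swivel between 0.7354 and 0.8354 rad and value of joint lock below 0.003 m and contact force between the fingers and lock below 0.2 N), for 0.3 s.
2. every iron stands in the rack, with the carousel still locked in that notch (value of joint swivel between 0.7354 and 0.8354 rad and value of joint lock below 0.003 m and x of iron_yellow_mid in the frame of rack between -0.04 and 0.04 m and y of iron_yellow_mid in the frame of rack between -0.085 and 0.085 m and z of iron_yellow_mid in the frame of rack between 0.06 and 0.09 m and angle between each of iron_yellow_mid, iron_green_mid, iron_blue_mid's own z axis and vertical below 0.6 rad and x of iron_green_mid in the frame of rack between -0.04 and 0.04 m and y of iron_green_mid in the frame of rack between -0.085 and 0.085 m and z of iron_green_mid in the frame of rack between 0.06 and 0.09 m and x of iron_blue_mid in the frame of rack between -0.04 and 0.04 m and y of iron_blue_mid in the frame of rack between -0.085 and 0.085 m and z of iron_blue_mid in the frame of rack between 0.06 and 0.09 m), for 0.3 s.
3. the loaded carousel is locked one notch farther and the ring released (value of joint swivel between 1.5208 and 1.6208 rad and value of joint lock below 0.003 m and x of iron_yellow_mid in the frame of rack between -0.04 and 0.04 m and y of iron_yellow_mid in the frame of rack between -0.085 and 0.085 m and z of iron_yellow_mid in the frame of rack between 0.06 and 0.09 m and angle between each of iron_yellow_mid, iron_green_mid, iron_blue_mid's own z axis and vertical below 0.6 rad and x of iron_green_mid in the frame of rack between -0.04 and 0.04 m and y of iron_green_mid in the frame of rack between -0.085 and 0.085 m and z of iron_green_mid in the frame of rack between 0.06 and 0.09 m and x of iron_blue_mid in the frame of rack between -0.04 and 0.04 m and y of iron_blue_mid in the frame of rack between -0.085 and 0.085 m and z of iron_blue_mid in the frame of rack between 0.06 and 0.09 m and contact force between the fingers and lock below 0.2 N), for 0.3 s.
At the end, for the whole second after the job is handed in: carousel locked two notches on (1.571 +-0.05 rad, ring lift under 3 mm); every iron present stands in the rack, foot on its floor, leaning under 0.6 rad; polish jar upright with its centre within 20 mm of the red mat's centre, cement jar likewise on the blue mat; all at rest (value of joint swivel between 1.5208 and 1.6208 rad and value of joint lock below 0.003 m and velocity of joint swivel between -0.05 and 0.05 rad/s and x of iron_yellow_mid in the frame of rack between -0.04 and 0.04 m and y of iron_yellow_mid in the frame of rack between -0.085 and 0.085 m and z of iron_yellow_mid in the frame of rack between 0.06 and 0.09 m and angle between each of iron_yellow_mid, iron_green_mid, iron_blue_mid's own z axis and vertical below 0.6 rad and x of iron_green_mid in the frame of rack between -0.04 and 0.04 m and y of iron_green_mid in the frame of rack between -0.085 and 0.085 m and z of iron_green_mid in the frame of rack between 0.06 and 0.09 m and x of iron_blue_mid in the frame of rack between -0.04 and 0.04 m and y of iron_blue_mid in the frame of rack between -0.085 and 0.085 m and z of iron_blue_mid in the frame of rack between 0.06 and 0.09 m and horizontal distance between polish_mid and mat_red_top below 0.02 m and angle between each of polish_mid, cement_mid's own z axis and vertical below 0.12 rad and height (world z) of polish_mid between 0.025 and 0.04 m and horizontal distance between cement_mid and mat_blue_top below 0.02 m and height (world z) of cement_mid between 0.025 and 0.04 m and linear speed of each of polish, cement below 0.02 m/s); the robot touches nothing.
It fails at once if a bystander (shoe, hammer, tin, tape, glue bottle) is moved more than 4 cm (distance of any of shoe, hammer, tin, tape, glue from where it was at the start of the episode above 0.04 m).
Of iron_yellow, iron_green, iron_blue only 2 to 3 are there at a start; the rules pass over those that are not, and their reading is None.
At some moment in a run one of polish, cement may be knocked a few centimetres aside while the robot is not near it.
It also fails if it takes over 200 s, if anything falls off the work surface, if the arm or the gripper's body presses on something with over 40 N, if the wrist force passes 120 N, or if a joint passes its speed limit or range.

## Robot

A 7-joint arm with a two-finger parallel gripper is mounted at the origin on the work surface. World frame = base frame: x ahead of the robot, y to its left, z up, the work surface at z = 0. Lengths are in m, angles in rad, forces in N, time in s.
With the tool pointing down it reaches from about 0.425 to 1.025 m from the base axis. Payload 9.4 kg.
Tool frame: the origin (TCP) lies between the finger pads; the fingertips stand bot.finger_overhang ahead of it and the grasp point (between the pads) lies 8 mm behind it (bot.finger_overhang is the distance from the TCP to the fingertips, in m); z points along the fingers, y is the line along which they close (so a half turn about z gives the same grasp; the last joint's range is limited). The gripper opens to 93 mm and grips with 3 to 60 N. Pads are 15 mm wide; open, the fingers measure 128 mm over their backs; the gripper's body (75 mm by 188 mm) begins 65 mm behind the grasp point.
Start: joints at [-1.231, 0.599, -0.003, 1.599, 0.002, 0.943, -0.08], TCP at [0.294, 0.663, 0.23] pointing down, gripper open.
Joint ranges: [-2.57, 2.57], [-0.35, 1.97], [-1.29, 1.29], [0.11, 2.56], [-1.05, 4.19], [0.11, 1.86], [-2.63, 2.63]. Speed limits (rad/s): [2.22, 2.22, 3.01, 3.01, 3.14, 3.14, 3.14].

## Interface

Orientations are given as a 3x3 rotation matrix whose columns are the frame's x, y, z axes.
In Python, from workcell import bot gives the robot as it stands. The module is installed in compiled form; this text tells all that it offers.
- The arm moves only by the shell command python3 -m jog 'ROWS' [FORCE]. ROWS is JSON, a list of rows, each a list of 7 numbers: the shift along the tool's x, y, z in mm, then the turn, a rotation vector about the tool's x, y, z in rad, then the gripper's target within -1 to 1 (shut at 1, half-way at 0, fully open at -1). A call has 1 to 10 rows; each row is the pose to reach, as a shift and turn from the pose commanded when the call began, along the tool's axes at that moment; what a row does not reach only later rows make up. A row lasts 1/10 s, in which the tool goes at most 50 mm and 8.59 degrees, less where a joint would pass 70% of its speed; a pose out of reach is approached as far as the arm can. A call with a gripper value outside its range is refused whole. The fingers move at their own pace and stop on an object; FORCE is the grip in N (left out, the last holds). Time passes only in rows, so rows that repeat a pose let the fingers close. It gives the time, the measured TCP pose, the force, the opening and the grip force at its end, in the units of the state.
- bot.sense(): the state, without advancing time (a new reading comes with each control period).
- bot.camera(name): name is "scene" or "top"; returns the picture (400x640x3 uint8, red, green, blue); there is no depth.
- bot.get_calibration(name): a dict with "fov_y" (degrees; the focal length in pixels is half the picture's height over the tangent of half this angle, whatever the lens; pixels are square), "cx", "cy" (the principal point, pixels), "k1" (the pictures are not rectified: a ray, as slopes to the right and down, at radius r is drawn at 1 + k1 r^2 times it, then the intrinsics apply), "R" (3x3) and "t" (3): a world point X has camera coordinates R X + t. Camera axes: x right, y down, z forward; pixel columns grow to the right and rows downward; lengths in m; the calibration is good to about 2 mm. A picture is of the moment at which its call begins. get_calibration takes no time and is no camera call.
- bot.job_done(): hands the job in; it is judged then, once.
Trained networks look in the newest picture that a camera, given by its name, has taken for a name from the list of things; names that differ only in an ending like _2 or _b are one class to them, and where a whole thing is asked for, a point or a joint stands for the part that bears it (a point fixed in the world has none). Each returns a list of dicts, best first, with "p" (0 to 1); they miss things now and then, are a little off and sometimes report something else, mostly with a low value. They report only what shows in the picture. A call takes as long as a camera call.
- bot.look_for(camera, thing): "centre" ([x, y, z] in m, in world coordinates, good to about 4 mm: the middle of the surface that is visible of it).
- bot.cut_out(camera, thing): "region" (400x640 bool, what is visible of it).
- bot.spot_point(camera, thing): "centre" ([x, y, z] in m, in world coordinates, good to about 4 mm: a listed point, or the origin of a listed thing).
The state is a dict: "t": time; "q": joint angles; "qvel": joint speeds; "effort": joint torques, N m; "eef_pos": TCP position; "ee_rot": TCP orientation; "force": force on the tool from outside, world axes, zero at the start; "ft_torque": the same for the moment, N m; "width": finger opening in m; "grip_force": force on a finger pad.
Only numpy, scipy, OpenCV 4.12 (cv2) and the standard library are available. Lean on these libraries where they do the work, as an engineer would, in place of code of your own. Each camera call takes 0.05 s, during which the arm holds its last target. There are 200 camera calls.

## Working session

There is one attempt and no reset: what is moved stays moved. The work goes in short steps, Python scripts to look and compute and a shell command to move; the robot and the scene stay as the last step left them, time stands still between calls to the robot, and variables do not carry over. Pictures are saved under pics/ and viewed, at most 14 in all, crops included, and the job is handed in when it is done.

```bash
mkdir -p pics; cat > h.py <<'E'
import numpy as np, cv2
from workcell import bot
def pic(c,f):
    im=bot.camera(c); cv2.imwrite('pics/'+f,im[:,:,::-1]); return im
def st():
    s=bot.sense(); print('t',round(s['t'],2),'p',np.round(s['eef_pos'],4),'w',round(s['width'],4),'g',round(s['grip_force'],2),'F',np.round(s['force'],1)); return s
def rel(target,R=None):
    s=bot.sense(); Rt=np.array(s['ee_rot']); d=Rt.T@(np.array(target)-s['eef_pos'])*1000
    print('shift tool mm',np.round(d,1))
def spots(cam,names):
    for n in names:
        try: r=bot.spot_point(cam,n)
        except Exception as e: print(n,e); continue
        print(n,[(round(x['p'],2),np.round(x['centre'],4).tolist()) for x in r[:3]])
E
python3 - <<'E'
from h import *
s=st(); print(np.round(s['ee_rot'],3), bot.finger_overhang)
pic('scene','s0.png'); pic('top','t0.png')
for c in ['top','scene']:
    print(c); spots(c,['axis','ring_top','rack','holder_top','iron_yellow_mid','iron_green_mid','iron_blue_mid','polish_mid','cement_mid','mat_red_top','mat_blue_top','shoe','hammer','tin','tape','glue'])
E
```

```text
t 0.0 p [0.2934 0.6625 0.2288] w 0.093 g 0.0 F [ 0.7  0.2 -0.1]
[[-0.914  0.405 -0.   ]
 [ 0.405  0.914 -0.001]
 [-0.    -0.002 -1.   ]] 0.011
top
axis [(0.84, [0.5732, 0.1853, 0.049])]
ring_top [(0.65, [0.4739, 0.0945, 0.1318])]
rack [(0.74, [0.5983, 0.2166, 0.0561])]
holder_top [(0.62, [0.4644, 0.4039, 0.0685])]
iron_yellow_mid [(0.56, [0.4694, 0.3987, 0.0858])]
iron_green_mid [(0.74, [0.4584, 0.3477, 0.0887]), (0.58, [0.3428, -0.2046, 0.0013])]
iron_blue_mid [(0.68, [0.4782, 0.4539, 0.0843])]
polish_mid [(0.94, [0.5459, -0.3975, 0.0293]), (0.75, [0.5069, -0.1154, 0.0008])]
cement_mid []
mat_red_top [(0.65, [0.5072, -0.1156, 0.0017])]
mat_blue_top [(0.78, [0.5355, -0.4024, 0.0037]), (0.67, [0.4705, 0.4044, 0.0685])]
shoe [(0.86, [0.7339, -0.274, 0.0])]
hammer [(0.91, [0.2909, -0.3948, -0.0001]), (0.69, [0.5083, -0.1158, 0.0026])]
tin [(0.65, [0.7434, -0.0389, 0.0065])]
tape [(0.72, [0.3897, 0.0109, -0.0029])]
glue [(0.84, [0.3436, -0.2019, 0.0015]), (0.35, [0.5968, 0.2203, 0.0556])]
scene
axis [(0.98, [0.571, 0.1878, 0.051])]
ring_top [(0.55, [0.4782, 0.0922, 0.1318])]
rack [(0.82, [0.6048, 0.2189, 0.0597])]
holder_top [(0.8, [0.4646, 0.3978, 0.0715])]
iron_yellow_mid [(0.94, [0.4636, 0.3956, 0.0849]), (0.24, [0.5425, -0.4028, -0.0005])]
iron_green_mid [(0.81, [0.4609, 0.35, 0.0868])]
iron_blue_mid [(0.69, [0.4768, 0.4464, 0.0868])]
polish_mid [(0.79, [0.5462, -0.3973, 0.0268])]
cement_mid [(0.56, [0.4953, -0.1226, 0.0282]), (0.44, [0.3527, -0.205, -0.0001])]
mat_red_top [(0.88, [0.5063, -0.1195, 0.0065])]
mat_blue_top [(0.66, [0.5401, -0.4049, 0.004])]
shoe [(0.95, [0.731, -0.2719, -0.0005]), (0.73, [0.4777, 0.4461, 0.0859]), (0.27, [0.4627, 0.3494, 0.0863])]
hammer [(0.64, [0.2907, -0.3933, -0.0032])]
tin [(0.84, [0.7483, -0.0374, -0.0033])]
tape [(0.97, [0.393, 0.007, -0.0016])]
glue [(0.69, [0.3467, -0.2028, -0.001])]
```

View pics/t0.png

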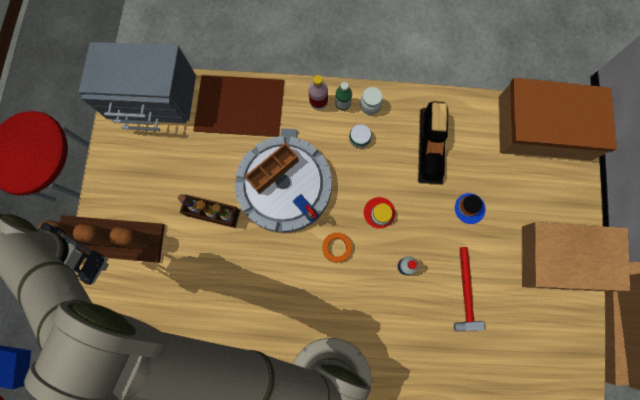

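View pics/s0.png

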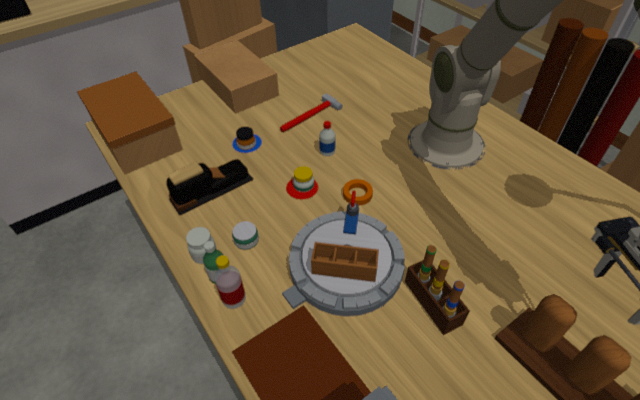

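The top view shows the carousel at about (285,183), with the rack to its upper left and the ring at (308,208). The three irons are in the holder at (208,210), cement is on red at (380,213), and polish is on blue at (470,207). The network points agree with both pictures, and the ring's radius of 0.134 m also fits.

```bash
cat >> h.py <<'E'
from scipy.spatial.transform import Rotation as Ro
def plan(p,yaw):
    "shift (mm) and turn for tool down at p with tool y at world angle yaw (deg)"
    s=st(); R0=np.array(s['ee_rot']); a=np.radians(yaw)
    y=np.array([np.cos(a),np.sin(a),0]); z=np.array([0,0,-1.]); R=np.c_[np.cross(y,z),y,z]
    print('->',np.round(R0.T@(np.array(p)-s['eef_pos'])*1000,1),np.round(Ro.from_matrix(R0.T@R).as_rotvec(),3),'q7',round(s['q'][6],2))
E
python3 -c "
from h import *
plan([0.476,0.0925,0.229],134.5)"
```

```text
t 1.7 p [0.2935 0.663  0.2296] w 0.0929 g 0.0 F [-0.   0.1 -0. ]
-> [-397.8 -447.8    0.6] [ 0.     0.    -1.193] q7 -0.08
```

```bash
python3 -m jog '[[-398,-448,0,0,0,-1.193,-1],[-398,-448,0,0,0,-1.193,-1],[-398,-448,0,0,0,-1.193,-1],[-398,-448,0,0,0,-1.193,-1],[-398,-448,0,0,0,-1.193,-1],[-398,-448,0,0,0,-1.193,-1],[-398,-448,0,0,0,-1.193,-1],[-398,-448,0,0,0,-1.193,-1],[-398,-448,0,0,0,-1.193,-1],[-398,-448,0,0,0,-1.193,-1]]' 50
python3 -c "
from h import *
plan([0.476,0.0925,0.229],134.5)"
```

```text
t: 2.7
eef_pos: [0.4464, 0.1847, 0.2299]
ee_rot: [[-0.714, -0.701, 0.001], [-0.701, 0.714, 0.0], [-0.001, -0.0, -1.0]]
force: [1.5, -0.0, 0.9]
width: 0.0931
grip_force: 0.0
t 2.7 p [0.4464 0.1847 0.2299] w 0.0931 g 0.0 F [ 1.5 -0.   0.9]
-> [ 43.4 -86.5   0.9] [-0.     0.001 -0.   ] q7 1.66
```

```bash
python3 -m jog '[[43,-86,0,0,0,0,-1],[43,-86,0,0,0,0,-1],[43,-86,0,0,0,0,-1],[43,-86,0,0,0,0,-1],[43,-86,0,0,0,0,-1]]'
python3 - <<'E'
from h import *
plan([0.476,0.0925,0.125],134.5)
spots('scene',['ring_top','axis']);
pic('scene','s1.png')
spots('scene',['ring_top','axis'])
im=cv2.imread('pics/s1.png')[150:270,280:440]
cv2.imwrite('pics/s1c.png',cv2.resize(im,None,fx=5,fy=5,interpolation=cv2.INTER_CUBIC))
E
```

```text
t: 3.2
eef_pos: [0.4753, 0.0964, 0.2298]
ee_rot: [[-0.713, -0.701, 0.0], [-0.701, 0.713, 0.001], [-0.001, 0.0, -1.0]]
force: [0.0, 0.5, -0.4]
width: 0.093
grip_force: 0.0
t 3.2 p [0.4753 0.0964 0.2298] w 0.093 g 0.0 F [ 0.   0.5 -0.4]
-> [  2.3  -3.3 104.8] [0.    0.001 0.001] q7 1.87
ring_top [(0.55, [0.4782, 0.0922, 0.1318])]
axis [(0.98, [0.571, 0.1878, 0.051])]
ring_top [(0.58, [0.4773, 0.0893, 0.1295])]
axis [(0.96, [0.5718, 0.1888, 0.0508])]
```

View pics/s1c.png

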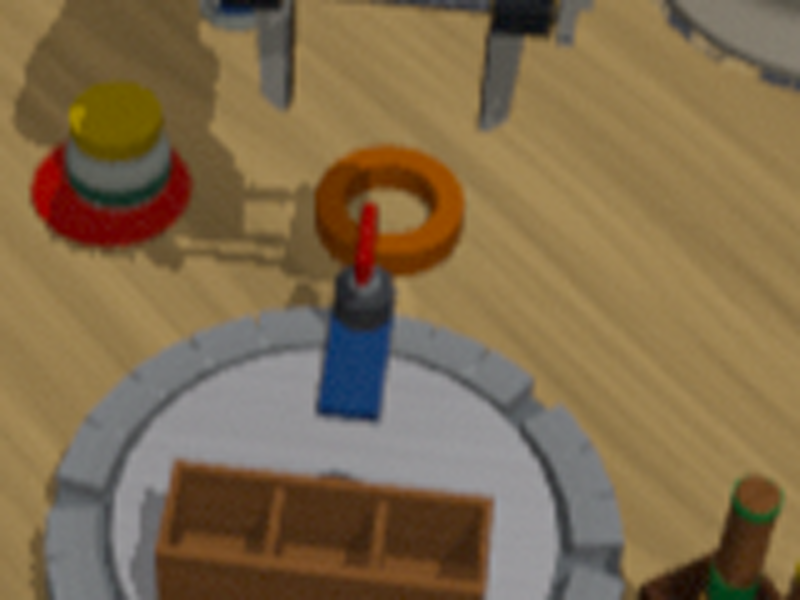

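The ring stands edge-on below and between the open fingers at about crop (365,235), and nothing lies in the way of the descent.

```bash
python3 -m jog '[[2,-3,40,0,0,0,-1],[2,-3,70,0,0,0,-1],[2,-3,95,0,0,0,-0.2],[2,-3,105,0,0,0,0.2],[2,-3,105,0,0,0,0.5],[2,-3,105,0,0,0,0.6],[2,-3,105,0,0,0,0.6],[2,-3,105,0,0,0,0.6]]'
python3 - <<'E'
from h import *
st()
im=pic('scene','s2.png')[150:270,280:440]
pic('top','t2.png')
cv2.imwrite('pics/s2c.png',cv2.resize(im[:,:,::-1],None,fx=5,fy=5,interpolation=cv2.INTER_CUBIC))
E
```

```text
t: 4.25
eef_pos: [0.4767, 0.0918, 0.1257]
ee_rot: [[-0.714, -0.7, 0.002], [-0.7, 0.714, 0.0], [-0.002, -0.001, -1.0]]
force: [0.6, 0.5, -0.1]
width: 0.049
grip_force: 0.0
t 4.25 p [0.4767 0.0918 0.1257] w 0.049 g 0.0 F [ 0.6  0.5 -0.1]
```

View pics/s2c.png

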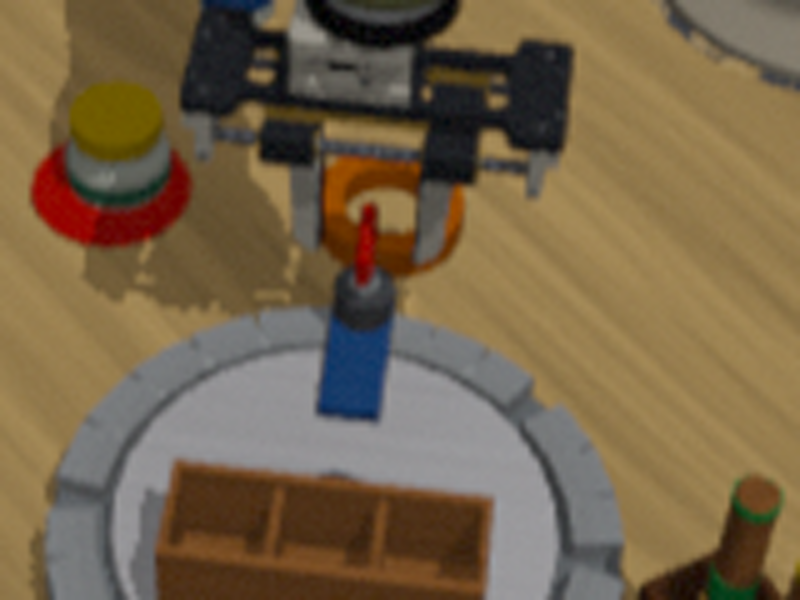

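The fingers straddle the ring centrally: their inner edges are at about 320 and 418, with the ring at 369. I'll close.

```bash
python3 -m jog '[[0,0,0,0,0,0,1],[0,0,0,0,0,0,1],[0,0,0,0,0,0,1],[0,0,0,0,0,0,1],[0,0,0,0,0,0,1],[0,0,0,0,0,0,1]]' 55
```

```text
t: 4.95
eef_pos: [0.4761, 0.0916, 0.1246]
ee_rot: [[-0.714, -0.701, 0.0], [-0.701, 0.714, -0.0], [0.0, -0.0, -1.0]]
force: [0.2, -0.3, -0.2]
width: 0.0073
grip_force: 55.0
```

```bash
python3 -m jog '[[0,0,-5,0,0,0,1],[0,0,-10,0,0,0,1],[0,0,-15,0,0,0,1],[0,0,-19,0,0,0,1],[0,0,-19,0,0,0,1],[0,0,-19,0,0,0,1]]'
python3 - <<'E'
from h import *
s=st()
ax=np.array([.5718,.187]); p=s['eef_pos'][:2]; R0=np.array(s['ee_rot'])
r=p-ax; print(np.hypot(*r),np.degrees(np.arctan2(r[1],r[0])))
for k in range(1,11):
    a=-np.pi/4*k/9.5; c,si=np.cos(a),np.sin(a)
    q=ax+np.array([[c,-si],[si,c]])@r
    print(np.round((R0.T@np.r_[q-p,0])*1000,1)[:2],round(-a,3))
E
```

```text
t: 5.55
eef_pos: [0.4759, 0.0917, 0.1436]
ee_rot: [[-0.713, -0.701, -0.0], [-0.701, 0.713, 0.0], [-0.0, 0.0, -1.0]]
force: [0.3, 0.3, -8.8]
width: 0.0076
grip_force: 55.0
t 5.55 p [0.4759 0.0917 0.1436] w 0.0076 g 55.0 F [ 0.3  0.3 -8.8]
0.1351928327759449 -135.1822091449822
[-0.4 11.2] 0.083
[-1.7 22.3] 0.165
[-3.9 33.2] 0.248
[-7.1 43.9] 0.331
[-11.1  54.4] 0.413
[-15.9  64.4] 0.496
[-21.6  74.1] 0.579
[-28.   83.2] 0.661
[-35.2  91.8] 0.744
[-43.   99.7] 0.827
```

```bash
python3 -m jog '[[-0.4,11.2,0,0,0,0.083,1],[-1.7,22.3,0,0,0,0.165,1],[-3.9,33.2,0,0,0,0.248,1],[-7.1,43.9,0,0,0,0.331,1],[-11.1,54.4,0,0,0,0.413,1],[-15.9,64.4,0,0,0,0.496,1],[-21.6,74.1,0,0,0,0.579,1],[-28,83.2,0,0,0,0.661,1],[-35.2,91.8,0,0,0,0.744,1],[-39,95.7,0,0,0,0.785,1]]'
python3 -m jog '[[0,0,0,0,0,0,1],[0,0,0,0,0,0,1],[0,0,0,0,0,0,1]]'
python3 - <<'E'
from h import *
s=st(); r=s['eef_pos'][:2]-np.array([.5718,.187]); print(np.hypot(*r),np.degrees(np.arctan2(r[1],r[0])))
E
```

```text
t: 6.55
eef_pos: [0.4368, 0.188, 0.1434]
ee_rot: [[-1.0, 0.011, -0.0], [0.011, 1.0, -0.0], [0.0, -0.0, -1.0]]
force: [1.8, -0.6, -9.4]
width: 0.0076
grip_force: 55.0
t: 6.85
eef_pos: [0.4368, 0.1869, 0.1436]
ee_rot: [[-1.0, 0.008, -0.0], [0.008, 1.0, -0.0], [0.0, -0.0, -1.0]]
force: [1.4, 0.9, -9.5]
width: 0.0074
grip_force: 55.0
t 6.85 p [0.4368 0.1869 0.1436] w 0.0074 g 55.0 F [ 1.4  0.9 -9.5]
0.1349618488233862 -179.9547821103522
```

```bash
python3 -m jog '[[0,0,5,0,0,0,1],[0,0,10,0,0,0,1],[0,0,15,0,0,0,1],[0,0,18,0,0,0,1],[0,0,18,0,0,0,1]]'
python3 -m jog '[[0,0,0,0,0,0,0.4],[0,0,0,0,0,0,0.4],[0,0,0,0,0,0,0],[0,0,0,0,0,0,0],[0,0,0,0,0,0,-0.3],[0,0,-40,0,0,0,-0.3],[0,0,-80,0,0,0,-0.3],[0,0,-120,0,0,0,-0.3],[0,0,-120,0,0,0,-0.3],[0,0,-120,0,0,0,-0.3]]'
python3 - <<'E'
from h import *
im=pic('scene','s3.png')[150:330,280:480]; pic('top','t3.png')
cv2.imwrite('pics/s3c.png',cv2.resize(im[:,:,::-1],None,fx=3.3,fy=3.3))
for c in ['scene','top']: spots(c,['axis','ring_top','rack','iron_green_mid','iron_yellow_mid','iron_blue_mid'])
E
```

```text
t: 7.35
eef_pos: [0.4368, 0.1869, 0.1252]
ee_rot: [[-1.0, 0.009, -0.001], [0.009, 1.0, -0.001], [0.001, -0.001, -1.0]]
force: [1.4, -1.3, -7.1]
width: 0.0073
grip_force: 55.0
t: 8.35
eef_pos: [0.4371, 0.1874, 0.2464]
ee_rot: [[-1.0, 0.009, 0.002], [0.009, 1.0, 0.001], [-0.002, 0.001, -1.0]]
force: [-0.4, 0.6, -1.1]
width: 0.0607
grip_force: 0.0
axis [(0.94, [0.5714, 0.1877, 0.0506]), (0.18, [0.5418, -0.4054, 0.0015])]
ring_top [(0.64, [0.437, 0.1873, 0.1331])]
rack [(0.96, [0.6181, 0.1873, 0.0614])]
iron_green_mid [(0.95, [0.4627, 0.353, 0.0873])]
iron_yellow_mid [(0.65, [0.4654, 0.3947, 0.0852])]
iron_blue_mid [(0.67, [0.4792, 0.4485, 0.0825])]
axis [(0.82, [0.5724, 0.1808, 0.0486])]
ring_top []
rack [(0.66, [0.6123, 0.1867, 0.0567])]
iron_green_mid [(0.58, [0.459, 0.3492, 0.0875]), (0.58, [0.7356, -0.2757, -0.0015]), (0.27, [0.4675, 0.4029, 0.0672])]
iron_yellow_mid [(0.62, [0.4659, 0.3987, 0.0863]), (0.48, [0.3899, 0.0097, -0.0023])]
iron_blue_mid [(0.49, [0.4769, 0.452, 0.0846])]
```

View pics/s3c.png

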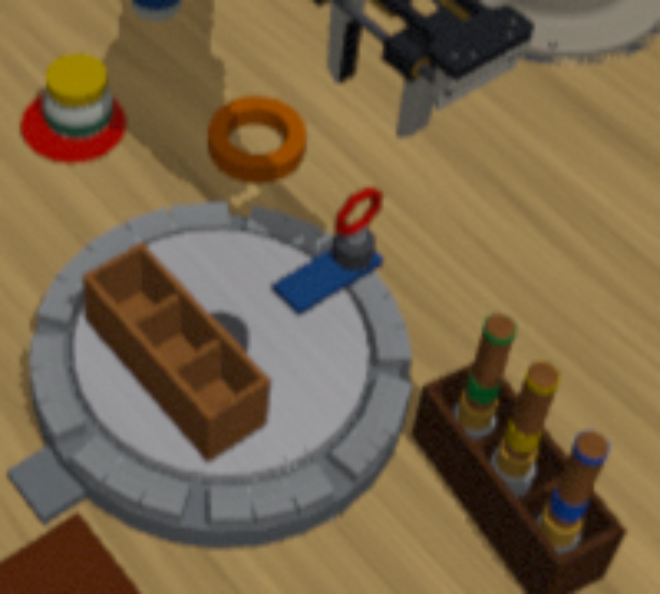

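```bash
python3 - <<'E'
from h import *
c=bot.get_calibration('scene'); m=bot.cut_out('scene','lock')
m=(m or bot.cut_out('scene','ring_top')); g=m[0]['region']; ys,xs=np.where(g); print(m[0]['p'],xs.min(),xs.max(),ys.min(),ys.max())
im=cv2.imread('pics/s3.png').astype(int); red=(im[...,2]>120)&(im[...,1]<50)&(im[...,0]<60); yy,xx=np.where(red[190:240,370:410]); print('red',xx.min()+370,xx.max()+370,yy.min()+190,yy.max()+190)
f=200/np.tan(np.radians(c['fov_y']/2)); K=np.array([[f,0,c['cx']],[0,f,c['cy']],[0,0,1]])
for lift in (0,.012):
    a=np.linspace(0,6.28,60); P=np.c_[.4368+.0245*np.cos(a),np.full(60,.187),.112+lift+.0245*np.sin(a)]
    C=P@np.array(c['R']).T+c['t']; n=C[:,:2]/C[:,2:]; n*=1+c['k1']*(n**2).sum(1)[:,None]; px=n*f+[c['cx'],c['cy']]
    print(lift,px.min(0),px.max(0))
plan([.460,.3506,.235],0)
E
```

```text
0.51 381 395 207 224
red 383 395 207 219
0 [380.64524063 207.23576867] [395.06187507 222.19018247]
0.012 [381.04422299 204.13251812] [395.56747627 219.25501461]
t 9.1 p [0.4369 0.1873 0.2456] w 0.0601 g 0.0 F [ 0.5  0.4 -0. ]
-> [-21.7 163.5  10.6] [0.    0.    1.562] q7 1.04
```

The top edge of the ring is at row 207, which matches the pin being home in the notch. On to the irons, green first.

```bash
python3 -m jog '[[-22,163,10,0,0,1.562,-0.3],[-22,163,10,0,0,1.562,-0.3],[-22,163,10,0,0,1.562,-0.3],[-22,163,10,0,0,1.562,-0.3],[-22,163,10,0,0,1.562,-0.3],[-22,163,10,0,0,1.562,-0.3],[-22,163,10,0,0,1.562,-0.3],[-22,163,10,0,0,1.562,-0.3],[-22,163,10,0,0,1.562,-0.3],[-22,163,10,0,0,1.562,-0.3]]'
python3 -m jog '[[-22,163,10,0,0,1.562,-0.3]]' >/dev/null; echo
```

```text
t: 10.1
eef_pos: [0.4602, 0.3502, 0.2357]
ee_rot: [[-0.056, 0.998, 0.0], [0.998, 0.056, 0.0], [0.0, 0.0, -1.0]]
force: [-0.3, -0.1, 0.2]
width: 0.0605
grip_force: 0.0
```

```bash
python3 -c "
from h import *
plan([.460,.3506,.127],0)"
```

```text
t 10.2 p [0.5052 0.3487 0.2327] w 0.0603 g 0.0 F [0.9 2.2 0.7]
-> [ -2.2 -44.7 105.9] [-0.005 -0.001 -0.088] q7 -0.51
```

```bash
python3 -m jog '[[0,-49,0,0,0,-0.09,-0.3],[0,-49,0,0,0,-0.09,-0.3],[0,-49,0,0,0,-0.09,-0.3],[0,-49,0,0,0,-0.09,-0.3]]'
python3 -c "
from h import *
plan([.460,.3506,.127],0)"
```

```text
t: 10.6
eef_pos: [0.4617, 0.3509, 0.233]
ee_rot: [[-0.002, 1.0, 0.001], [1.0, 0.002, 0.001], [0.001, 0.001, -1.0]]
force: [0.6, -0.5, 0.1]
width: 0.0605
grip_force: 0.0
t 10.6 p [0.4617 0.3509 0.233 ] w 0.0605 g 0.0 F [ 0.6 -0.5  0.1]
-> [ -0.3  -1.8 105.9] [ 0.001 -0.001  0.002] q7 -0.49
```

```bash
python3 -m jog '[[0,-1,40,0,0,0,-0.3],[0,-1,75,0,0,0,-0.3],[0,-1,98,0,0,0,-0.3],[0,-1,106,0,0,0,-0.1],[0,-1,106,0,0,0,0.2],[0,-1,106,0,0,0,0.5],[0,-1,106,0,0,0,1],[0,-1,106,0,0,0,1],[0,-1,106,0,0,0,1],[0,-1,106,0,0,0,1]]' 30
python3 -m jog '[[0,0,-3,0,0,0,1],[0,0,-6,0,0,0,1],[0,0,-30,0,0,0,1],[0,0,-70,0,0,0,1],[0,0,-110,0,0,0,1],[0,0,-150,0,0,0,1],[0,0,-170,0,0,0,1],[0,0,-170,0,0,0,1],[0,0,-170,0,0,0,1],[0,0,-170,0,0,0,1]]'
python3 - <<'E'
from h import *
plan([.617,.136,.30],0)
im=pic('scene','s4.png')[100:340,270:510]
cv2.imwrite('pics/s4c.png',cv2.resize(im[:,:,::-1],None,fx=2.5,fy=2.5))
E
```

```text
t: 11.6
eef_pos: [0.4606, 0.3512, 0.1276]
ee_rot: [[-0.002, 1.0, 0.001], [1.0, 0.002, 0.001], [0.001, 0.001, -1.0]]
force: [-1.5, -0.4, 7.6]
width: 0.0216
grip_force: 30.0
t: 12.6
eef_pos: [0.4594, 0.3504, 0.295]
ee_rot: [[-0.002, 1.0, -0.002], [1.0, 0.002, -0.002], [-0.002, -0.002, -1.0]]
force: [0.2, -0.3, -3.0]
width: 0.0218
grip_force: 30.0
t 12.6 p [0.4594 0.3504 0.295 ] w 0.0218 g 30.0 F [ 0.2 -0.3 -3. ]
-> [-214.7  157.1   -4.9] [-0.002  0.002  0.002] q7 -0.53
```

View pics/s4c.png

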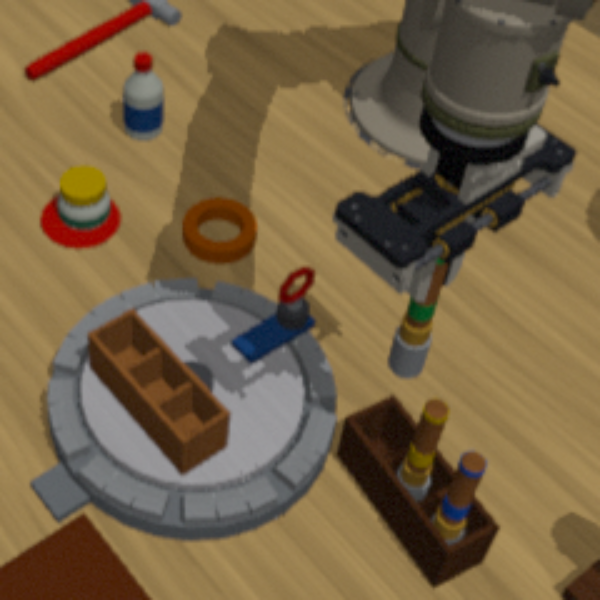

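Green hangs clear above the holder at crop (410,355). I'll carry it to the far compartment.

```bash
python3 -m jog '[[-215,157,0,0,0,0,1],[-215,157,0,0,0,0,1],[-215,157,0,0,0,0,1],[-215,157,0,0,0,0,1],[-215,157,0,0,0,0,1],[-215,157,0,0,0,0,1],[-215,157,0,0,0,0,1],[-215,157,0,0,0,0,1],[-215,157,0,0,0,0,1],[-215,157,0,0,0,0,1]]'
python3 - <<'E'
from h import *
plan([.617,.136,.177],0)
im=pic('scene','s5.png')[150:350,260:460]; pic('top','t5.png')
cv2.imwrite('pics/s5c.png',cv2.resize(im[:,:,::-1],None,fx=3,fy=3))
spots('scene',['iron_green_mid','rack']);spots('top',['iron_green_mid','rack'])
E
```

```text
t: 13.65
eef_pos: [0.6169, 0.1379, 0.2963]
ee_rot: [[-0.005, 1.0, -0.001], [1.0, 0.005, 0.0], [0.0, -0.001, -1.0]]
force: [-0.1, 0.1, -3.1]
width: 0.0214
grip_force: 30.0
t 13.65 p [0.6169 0.1379 0.2963] w 0.0214 g 30.0 F [-0.1  0.1 -3.1]
-> [ -1.9   0.2 119.3] [-0.001 -0.     0.005] q7 -0.06
iron_green_mid [(0.83, [0.6183, 0.137, 0.2532])]
rack [(0.69, [0.6178, 0.1863, 0.0598])]
iron_green_mid []
rack []
```

View pics/s5c.png

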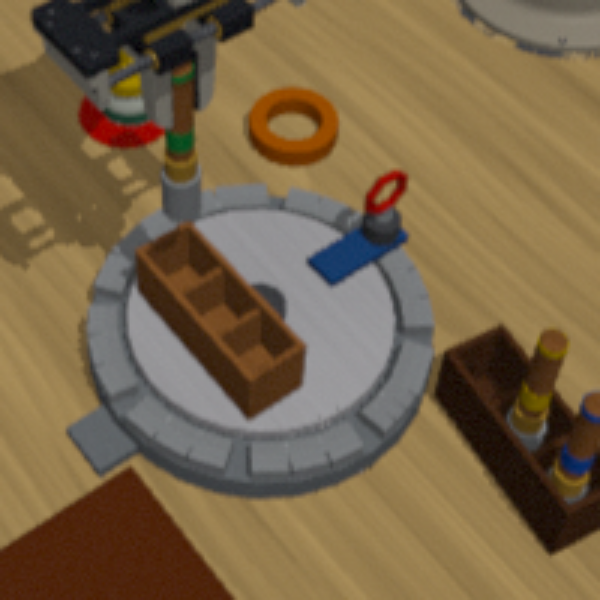

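Green is above the far compartment with its foot near crop (182,205). Iron and rack estimates both agree with the plan, so I'll lower it in.

```bash
python3 -m jog '[[-1,0,40,0,0,0,1],[-1,0,70,0,0,0,1],[-1,0,95,0,0,0,1],[-1,0,108,0,0,0,1],[-1,0,115,0,0,0,1],[-1,0,118,0,0,0,1],[-1,0,118,0,0,0,1],[-1,0,118,0,0,0,1]]'
```

```text
t: 14.75
eef_pos: [0.6183, 0.1351, 0.1796]
ee_rot: [[-0.002, 1.0, 0.002], [1.0, 0.002, 0.0], [0.0, 0.002, -1.0]]
force: [0.1, 0.2, -1.4]
width: 0.0215
grip_force: 30.0
```

```bash
python3 -m jog '[[0,0,1,0,0,0,0.4],[0,0,1,0,0,0,0.2],[0,0,1,0,0,0,0],[0,0,1,0,0,0,-0.2],[0,0,1,0,0,0,-0.3],[0,0,-40,0,0,0,-0.3],[0,0,-80,0,0,0,-0.3],[0,0,-100,0,0,0,-0.3],[0,0,-100,0,0,0,-0.3]]'
python3 - <<'E'
from h import *
plan([.466,.397,.28],0)
im=pic('scene','s6.png')
spots('scene',['iron_green_mid','iron_yellow_mid'])
E
```

```text
t: 15.65
eef_pos: [0.6192, 0.1351, 0.2819]
ee_rot: [[-0.002, 1.0, 0.005], [1.0, 0.002, 0.002], [0.002, 0.005, -1.0]]
force: [0.0, -1.0, 0.5]
width: 0.0602
grip_force: 0.0
t 15.65 p [0.6192 0.1351 0.2819] w 0.0602 g 0.0 F [ 0.  -1.   0.5]
-> [ 262.2 -152.7    1.6] [ 0.005 -0.002  0.002] q7 -0.05
iron_green_mid [(0.65, [0.6196, 0.1338, 0.1351])]
iron_yellow_mid [(0.69, [0.466, 0.3967, 0.0846]), (0.46, [0.6139, 0.1852, 0.0607])]
```

Green is standing in the rack (z 0.135). Next is yellow.

```bash
python3 -m jog '[[262,-152,0,0,0,0,-0.3],[262,-152,0,0,0,0,-0.3],[262,-152,0,0,0,0,-0.3],[262,-152,0,0,0,0,-0.3],[262,-152,0,0,0,0,-0.3],[262,-152,0,0,0,0,-0.3],[262,-152,0,0,0,0,-0.3],[262,-152,0,0,0,0,-0.3],[262,-152,0,0,0,0,-0.3],[262,-152,0,0,0,0,-0.3]]'
python3 -c "
from h import *
plan([.466,.397,.127],0)"
```

```text
t: 16.8
eef_pos: [0.4662, 0.3949, 0.2783]
ee_rot: [[0.001, 1.0, -0.0], [1.0, -0.001, -0.001], [-0.001, -0.0, -1.0]]
force: [0.9, -0.3, -0.2]
width: 0.0606
grip_force: 0.0
t 16.8 p [0.4662 0.3949 0.2783] w 0.0606 g 0.0 F [ 0.9 -0.3 -0.2]
-> [  2.2  -0.2 151.3] [-0.     0.001 -0.001] q7 -0.55
```

```bash
python3 -m jog '[[1,0,45,0,0,0,-0.3],[1,0,90,0,0,0,-0.3],[1,0,125,0,0,0,-0.3],[1,0,145,0,0,0,-0.3],[1,0,151,0,0,0,-0.1],[1,0,151,0,0,0,0.3],[1,0,151,0,0,0,1],[1,0,151,0,0,0,1],[1,0,151,0,0,0,1],[1,0,151,0,0,0,1]]' 30
python3 -m jog '[[0,0,-3,0,0,0,1],[0,0,-6,0,0,0,1],[0,0,-30,0,0,0,1],[0,0,-70,0,0,0,1],[0,0,-110,0,0,0,1],[0,0,-150,0,0,0,1],[0,0,-170,0,0,0,1],[0,0,-170,0,0,0,1],[0,0,-170,0,0,0,1],[0,0,-170,0,0,0,1]]'
python3 -c "
from h import *
plan([.617,.187,.297],0)"
```

```text
t: 17.8
eef_pos: [0.4654, 0.3982, 0.1285]
ee_rot: [[-0.002, 1.0, 0.001], [1.0, 0.002, 0.001], [0.001, 0.001, -1.0]]
force: [-0.9, -0.7, 5.0]
width: 0.0216
grip_force: 30.0
t: 18.8
eef_pos: [0.4643, 0.3974, 0.296]
ee_rot: [[-0.002, 1.0, -0.002], [1.0, 0.002, -0.002], [-0.002, -0.002, -1.0]]
force: [0.0, -0.4, -2.7]
width: 0.0215
grip_force: 30.0
t 18.8 p [0.4643 0.3974 0.296 ] w 0.0215 g 29.99 F [ 0.  -0.4 -2.7]
-> [-210.7  152.2   -0.9] [-0.002  0.002  0.002] q7 -0.56
```

```bash
python3 -m jog '[[-211,152,0,0,0,0,1],[-211,152,0,0,0,0,1],[-211,152,0,0,0,0,1],[-211,152,0,0,0,0,1],[-211,152,0,0,0,0,1],[-211,152,0,0,0,0,1],[-211,152,0,0,0,0,1],[-211,152,0,0,0,0,1],[-211,152,0,0,0,0,1],[-211,152,0,0,0,0,1]]'
python3 - <<'E'
from h import *
plan([.617,.187,.177],0)
pic('scene','s7.png')
spots('scene',['iron_yellow_mid'])
E
```

```text
t: 19.8
eef_pos: [0.6167, 0.189, 0.2973]
ee_rot: [[-0.005, 1.0, -0.001], [1.0, 0.005, 0.0], [0.0, -0.001, -1.0]]
force: [-0.2, 0.4, -2.7]
width: 0.0214
grip_force: 30.0
t 19.8 p [0.6167 0.189  0.2973] w 0.0214 g 29.99 F [-0.2  0.4 -2.7]
-> [ -2.    0.4 120.3] [-0.001 -0.     0.005] q7 -0.13
iron_yellow_mid [(0.89, [0.6203, 0.1849, 0.253])]
```

```bash
python3 -m jog '[[-1,-1,40,0,0,0,1],[-1,-1,70,0,0,0,1],[-1,-1,95,0,0,0,1],[-1,-1,108,0,0,0,1],[-1,-1,115,0,0,0,1],[-1,-1,119,0,0,0,1],[-1,-1,119,0,0,0,1],[-1,-1,119,0,0,0,1]]'
python3 -m jog '[[0,0,1,0,0,0,0.4],[0,0,1,0,0,0,0.2],[0,0,1,0,0,0,0],[0,0,1,0,0,0,-0.2],[0,0,1,0,0,0,-0.3],[0,0,-40,0,0,0,-0.3],[0,0,-80,0,0,0,-0.3],[0,0,-100,0,0,0,-0.3],[0,0,-100,0,0,0,-0.3]]'
python3 - <<'E'
from h import *
plan([.478,.450,.28],0)
im=pic('scene','s8.png')
spots('scene',['iron_green_mid','iron_yellow_mid','iron_blue_mid'])
E
```

```text
t: 20.7
eef_pos: [0.6172, 0.1862, 0.1796]
ee_rot: [[-0.002, 1.0, 0.001], [1.0, 0.002, 0.001], [0.001, 0.001, -1.0]]
force: [0.3, 0.2, -2.4]
width: 0.0216
grip_force: 30.0
t: 21.6
eef_pos: [0.6181, 0.1862, 0.2819]
ee_rot: [[-0.002, 1.0, 0.005], [1.0, 0.002, 0.002], [0.002, 0.005, -1.0]]
force: [0.7, -0.3, 0.6]
width: 0.0603
grip_force: 0.0
t 21.6 p [0.6181 0.1862 0.2819] w 0.0603 g 0.0 F [ 0.7 -0.3  0.6]
-> [ 264.  -139.6    1.8] [ 0.005 -0.002  0.002] q7 -0.11
iron_green_mid [(0.59, [0.6217, 0.1365, 0.1348])]
iron_yellow_mid [(0.94, [0.6165, 0.1852, 0.1345])]
iron_blue_mid [(0.82, [0.4764, 0.4524, 0.0842]), (0.2, [0.5454, -0.403, 0.0039])]
```

```bash
python3 -m jog '[[264,-140,0,0,0,0,-0.3],[264,-140,0,0,0,0,-0.3],[264,-140,0,0,0,0,-0.3],[264,-140,0,0,0,0,-0.3],[264,-140,0,0,0,0,-0.3],[264,-140,0,0,0,0,-0.3],[264,-140,0,0,0,0,-0.3],[264,-140,0,0,0,0,-0.3],[264,-140,0,0,0,0,-0.3],[264,-140,0,0,0,0,-0.3]]'
python3 -c "
from h import *
plan([.4775,.4505,.127],0)"
```

```text
t: 22.8
eef_pos: [0.4772, 0.448, 0.2784]
ee_rot: [[0.001, 1.0, 0.0], [1.0, -0.001, -0.001], [-0.001, 0.0, -1.0]]
force: [0.4, -1.2, -0.3]
width: 0.0604
grip_force: 0.0
t 22.8 p [0.4772 0.448  0.2784] w 0.0604 g 0.0 F [ 0.4 -1.2 -0.3]
-> [  2.7   0.3 151.4] [ 0.     0.001 -0.001] q7 -0.58
```

```bash
python3 -m jog '[[1,0,45,0,0,0,-0.3],[1,0,90,0,0,0,-0.3],[1,0,125,0,0,0,-0.3],[1,0,145,0,0,0,-0.3],[1,0,151,0,0,0,-0.1],[1,0,151,0,0,0,0.3],[1,0,151,0,0,0,1],[1,0,151,0,0,0,1],[1,0,151,0,0,0,1],[1,0,151,0,0,0,1]]' 30
python3 -m jog '[[0,0,-3,0,0,0,1],[0,0,-6,0,0,0,1],[0,0,-30,0,0,0,1],[0,0,-70,0,0,0,1],[0,0,-110,0,0,0,1],[0,0,-150,0,0,0,1],[0,0,-170,0,0,0,1],[0,0,-170,0,0,0,1],[0,0,-170,0,0,0,1],[0,0,-170,0,0,0,1]]'
python3 -c "
from h import *
plan([.617,.238,.297],0)"
```

```text
t: 23.8
eef_pos: [0.4765, 0.4513, 0.1287]
ee_rot: [[-0.002, 1.0, 0.001], [1.0, 0.002, 0.001], [0.001, 0.001, -1.0]]
force: [0.1, -0.6, 4.9]
width: 0.0217
grip_force: 30.0
t: 24.8
eef_pos: [0.4751, 0.4504, 0.2957]
ee_rot: [[-0.002, 1.0, -0.002], [1.0, 0.002, -0.002], [-0.002, -0.002, -1.0]]
force: [0.1, -0.6, -1.9]
width: 0.0215
grip_force: 30.0
t 24.8 p [0.4751 0.4504 0.2957] w 0.0215 g 30.0 F [ 0.1 -0.6 -1.9]
-> [-212.7  141.4   -1.2] [-0.002  0.002  0.002] q7 -0.59
```

```bash
python3 -m jog '[[-213,141,0,0,0,0,1],[-213,141,0,0,0,0,1],[-213,141,0,0,0,0,1],[-213,141,0,0,0,0,1],[-213,141,0,0,0,0,1],[-213,141,0,0,0,0,1],[-213,141,0,0,0,0,1],[-213,141,0,0,0,0,1],[-213,141,0,0,0,0,1],[-213,141,0,0,0,0,1]]'
python3 - <<'E'
from h import *
plan([.617,.238,.177],0)
pic('scene','s9.png')
spots('scene',['iron_blue_mid'])
E
```

```text
t: 25.8
eef_pos: [0.6166, 0.2398, 0.2972]
ee_rot: [[-0.005, 1.0, -0.001], [1.0, 0.005, 0.0], [0.0, -0.001, -1.0]]
force: [-0.1, -0.5, -2.8]
width: 0.0214
grip_force: 30.0
t 25.8 p [0.6166 0.2398 0.2972] w 0.0214 g 30.0 F [-0.1 -0.5 -2.8]
-> [ -1.8   0.4 120.2] [-0.001 -0.     0.005] q7 -0.19
iron_blue_mid [(0.61, [0.6138, 0.235, 0.2517])]
```

```bash
python3 -m jog '[[-1,0,40,0,0,0,1],[-1,0,70,0,0,0,1],[-1,0,95,0,0,0,1],[-1,0,108,0,0,0,1],[-1,0,115,0,0,0,1],[-1,0,119,0,0,0,1],[-1,0,119,0,0,0,1],[-1,0,119,0,0,0,1]]'
python3 -m jog '[[0,0,1,0,0,0,0.4],[0,0,1,0,0,0,0.2],[0,0,1,0,0,0,0],[0,0,1,0,0,0,-0.2],[0,0,1,0,0,0,-0.3],[0,0,-40,0,0,0,-0.3],[0,0,-80,0,0,0,-0.3],[0,0,-100,0,0,0,-0.3],[0,0,-100,0,0,0,-0.3],[0,0,-100,0,0,0,-0.3]]'
python3 - <<'E'
from h import *
plan([.4368,.187,.235],89.5)
im=pic('scene','s10.png')[100:340,260:500]; pic('top','t10.png')
cv2.imwrite('pics/s10c.png',cv2.resize(im[:,:,::-1],None,fx=2.5,fy=2.5))
spots('scene',['iron_green_mid','iron_yellow_mid','iron_blue_mid','ring_top','polish_mid','cement_mid']); spots('top',['polish_mid','cement_mid'])
E
```

```text
t: 26.7
eef_pos: [0.618, 0.2373, 0.1796]
ee_rot: [[-0.002, 1.0, 0.001], [1.0, 0.002, 0.001], [0.001, 0.001, -1.0]]
force: [0.4, 0.4, -2.1]
width: 0.0216
grip_force: 30.0
t: 27.7
eef_pos: [0.6173, 0.2372, 0.2786]
ee_rot: [[-0.002, 1.0, 0.0], [1.0, 0.002, 0.0], [0.0, 0.0, -1.0]]
force: [-0.5, 0.1, -0.8]
width: 0.0606
grip_force: 0.0
t 27.7 p [0.6173 0.2372 0.2786] w 0.0606 g 0.0 F [-0.5  0.1 -0.8]
-> [ -49.8 -180.6   43.5] [ 1.00e-03 -0.00e+00 -1.56e+00] q7 -0.18
iron_green_mid [(0.75, [0.437, 0.1877, 0.1289]), (0.56, [0.6199, 0.1327, 0.134])]
iron_yellow_mid [(0.23, [0.3896, 0.0038, 0.0001])]
iron_blue_mid [(0.89, [0.6173, 0.2341, 0.1341])]
ring_top [(0.41, [0.4376, 0.1863, 0.1296])]
polish_mid [(0.57, [0.5425, -0.3994, 0.032]), (0.38, [0.4978, -0.1216, 0.0276])]
cement_mid [(0.93, [0.495, -0.1244, 0.0279]), (0.5, [0.6214, 0.1345, 0.1336]), (0.25, [0.6159, 0.235, 0.1322])]
polish_mid [(0.85, [0.5472, -0.3962, 0.0276]), (0.56, [0.6131, 0.1855, 0.0562])]
cement_mid [(0.8, [0.4965, -0.1193, 0.0295]), (0.52, [0.6179, 0.24, 0.134]), (0.51, [0.5718, 0.1841, 0.0496])]
```

View pics/s10c.png

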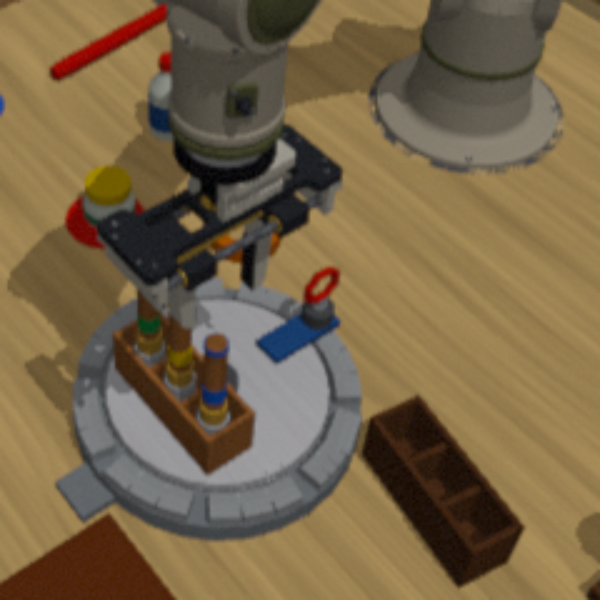

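All three irons stand in the rack: green at (150,330), yellow at (180,370) and blue at (213,395) in the crop. Next is the ring for the second notch.

```bash
python3 -m jog '[[-50,-180,0,0,0,-1.56,-0.3],[-50,-180,0,0,0,-1.56,-0.3],[-50,-180,0,0,0,-1.56,-0.3],[-50,-180,0,0,0,-1.56,-0.3],[-50,-180,20,0,0,-1.56,-0.3],[-50,-180,40,0,0,-1.56,-0.3],[-50,-180,44,0,0,-1.56,-0.3],[-50,-180,44,0,0,-1.56,-0.3],[-50,-180,44,0,0,-1.56,-0.3],[-50,-180,44,0,0,-1.56,-0.3]]'
python3 -m jog '[[0,0,0,0,0,0,-0.3],[0,0,0,0,0,0,-0.3]]'
python3 -c "
from h import *
plan([.4368,.187,.125],89.5)"
```

```text
t: 29.2
eef_pos: [0.4377, 0.1867, 0.2346]
ee_rot: [[-0.998, 0.063, 0.0], [0.063, 0.998, -0.0], [-0.0, 0.0, -1.0]]
force: [-0.6, 0.3, -0.6]
width: 0.0605
grip_force: 0.0
t: 29.4
eef_pos: [0.4377, 0.1866, 0.2347]
ee_rot: [[-0.997, 0.074, 0.0], [0.074, 0.997, 0.0], [-0.0, 0.0, -1.0]]
force: [-0.3, -1.1, 0.5]
width: 0.0605
grip_force: 0.0
t 29.4 p [0.4377 0.1866 0.2347] w 0.0605 g 0.0 F [-0.3 -1.1  0.5]
-> [  1.    0.3 109.7] [ 0.     0.    -0.065] q7 1.03
```

```bash
python3 -m jog '[[1,0,40,0,0,-0.065,-0.3],[1,0,75,0,0,-0.065,-0.3],[1,0,100,0,0,-0.065,-0.3],[1,0,110,0,0,-0.065,-0.1],[1,0,110,0,0,-0.065,0.2],[1,0,110,0,0,-0.065,0.5],[1,0,110,0,0,-0.065,1],[1,0,110,0,0,-0.065,1],[1,0,110,0,0,-0.065,1],[1,0,110,0,0,-0.065,1]]' 55
python3 -m jog '[[0,0,-5,0,0,0,1],[0,0,-10,0,0,0,1],[0,0,-15,0,0,0,1],[0,0,-19,0,0,0,1],[0,0,-19,0,0,0,1],[0,0,-19,0,0,0,1]]'
python3 - <<'E'
from h import *
s=st()
ax=np.array([.5718,.187]); p=s['eef_pos'][:2]; R0=np.array(s['ee_rot'])
r=p-ax; print(np.hypot(*r),np.degrees(np.arctan2(r[1],r[0])))
for k in list(range(1,10))+[9.5]:
    a=-np.pi/4*k/9.5; c,si=np.cos(a),np.sin(a)
    q=ax+np.array([[c,-si],[si,c]])@r
    print(np.round((R0.T@np.r_[q-p,0])*1000,1)[:2],round(-a,3))
E
```

```text
t: 30.4
eef_pos: [0.4368, 0.1869, 0.1251]
ee_rot: [[-1.0, 0.004, 0.001], [0.004, 1.0, 0.0], [-0.001, 0.0, -1.0]]
force: [0.3, -1.2, -0.0]
width: 0.0092
grip_force: 0.6
t: 31.0
eef_pos: [0.4366, 0.1868, 0.1436]
ee_rot: [[-1.0, 0.004, 0.0], [0.004, 1.0, 0.0], [-0.0, 0.0, -1.0]]
force: [2.2, 0.2, -8.8]
width: 0.0074
grip_force: 55.0
t 31.0 p [0.4366 0.1868 0.1436] w 0.0074 g 55.01 F [ 2.2  0.2 -8.8]
0.13515114163748035 -179.9084509014102
[-0.4 11.2] 0.083
[-1.7 22.3] 0.165
[-4.  33.2] 0.248
[-7.1 43.9] 0.331
[-11.1  54.4] 0.413
[-15.9  64.4] 0.496
[-21.6  74. ] 0.579
[-28.   83.2] 0.661
[-35.2  91.7] 0.744
[-39.1  95.8] 0.785
```

```bash
python3 -m jog '[[-0.4,11.2,0,0,0,0.083,1],[-1.7,22.3,0,0,0,0.165,1],[-4,33.2,0,0,0,0.248,1],[-7.1,43.9,0,0,0,0.331,1],[-11.1,54.4,0,0,0,0.413,1],[-15.9,64.4,0,0,0,0.496,1],[-21.6,74,0,0,0,0.579,1],[-28,83.2,0,0,0,0.661,1],[-35.2,91.7,0,0,0,0.744,1],[-39.1,95.8,0,0,0,0.785,1]]'
python3 -m jog '[[0,0,0,0,0,0,1],[0,0,0,0,0,0,1],[0,0,0,0,0,0,1]]'
python3 - <<'E'
from h import *
s=st(); r=s['eef_pos'][:2]-np.array([.5718,.187]); print(np.hypot(*r),np.degrees(np.arctan2(r[1],r[0])))
E
```

```text
t: 32.0
eef_pos: [0.4764, 0.2823, 0.143]
ee_rot: [[-0.703, 0.712, -0.0], [0.712, 0.703, -0.001], [-0.001, -0.001, -1.0]]
force: [2.4, -3.8, -8.4]
width: 0.0078
grip_force: 55.0
t: 32.3
eef_pos: [0.4758, 0.2817, 0.1434]
ee_rot: [[-0.705, 0.709, -0.0], [0.709, 0.705, -0.001], [-0.0, -0.001, -1.0]]
force: [3.8, -3.4, -9.8]
width: 0.0075
grip_force: 55.0
t 32.3 p [0.4758 0.2817 0.1434] w 0.0075 g 55.02 F [ 3.8 -3.4 -9.8]
0.13485057106782217 135.38823624396667
```

```bash
python3 -m jog '[[0,0.5,5,0,0,0,1],[0,0.5,10,0,0,0,1],[0,0.5,15,0,0,0,1],[0,0.5,18,0,0,0,1],[0,0.5,18,0,0,0,1]]'
python3 -m jog '[[0,0,0,0,0,0,0.4],[0,0,0,0,0,0,0.4],[0,0,0,0,0,0,0],[0,0,0,0,0,0,0],[0,0,0,0,0,0,-0.3],[0,0,-40,0,0,0,-0.3],[0,0,-80,0,0,0,-0.3],[0,0,-120,0,0,0,-0.3],[0,0,-120,0,0,0,-0.3],[0,0,-120,0,0,0,-0.3]]'
python3 - <<'E'
from h import *
im=pic('scene','s11.png')[150:350,260:460]; pic('top','t11.png')
cv2.imwrite('pics/s11c.png',cv2.resize(im[:,:,::-1],None,fx=3,fy=3))
spots('scene',['ring_top','rack','iron_green_mid','iron_yellow_mid','iron_blue_mid'])
im=cv2.imread('pics/s11.png').astype(int)
m=bot.cut_out('scene','ring_top')
if m: ys,xs=np.where(m[0]['region']); print(m[0]['p'],xs.min(),xs.max(),ys.min(),ys.max())
c=bot.get_calibration('scene');f=200/np.tan(np.radians(c['fov_y']/2))
for lift in (0,.012):
    a=np.linspace(0,6.28,60); u=.0245*np.cos(a)+.135; P=np.c_[.5718-u*.707,.187+u*.707,.112+lift+.0245*np.sin(a)]
    C=P@np.array(c['R']).T+c['t']; n=C[:,:2]/C[:,2:]; n*=1+c['k1']*(n**2).sum(1)[:,None]; px=n*f+[c['cx'],c['cy']]
    print(lift,px.min(0),px.max(0))
x0,y0=px.min(0).astype(int)-8
red=(im[...,2]>120)&(im[...,1]<50)&(im[...,0]<60); yy,xx=np.where(red[y0:y0+40,x0:x0+50]); print('red',xx.min()+x0,xx.max()+x0,yy.min()+y0,yy.max()+y0)
plan([.4955,-.1215,.235],0)
E
```

```text
t: 32.8
eef_pos: [0.4761, 0.2821, 0.1252]
ee_rot: [[-0.705, 0.71, -0.001], [0.71, 0.705, -0.001], [0.0, -0.001, -1.0]]
force: [1.9, -5.2, -5.9]
width: 0.0078
grip_force: 55.0
t: 33.8
eef_pos: [0.4765, 0.2832, 0.2463]
ee_rot: [[-0.705, 0.709, 0.001], [0.709, 0.705, 0.002], [0.0, 0.002, -1.0]]
force: [-0.3, -0.3, -0.1]
width: 0.0601
grip_force: 0.0
ring_top [(0.75, [0.475, 0.2823, 0.1316])]
rack [(0.84, [0.6034, 0.1573, 0.0565])]
iron_green_mid [(0.67, [0.7337, -0.2713, 0.0004]), (0.61, [0.5699, 0.1202, 0.1323])]
iron_yellow_mid [(0.66, [0.603, 0.152, 0.1353])]
iron_blue_mid [(0.75, [0.6376, 0.1884, 0.1316])]
0.66 393 411 240 255
0 [391.68542149 240.16780991] [412.1664097  252.36245221]
0.012 [392.19518424 237.12029041] [412.8496231 249.5080909]
red 396 411 239 250
t 34.2 p [0.4763 0.2826 0.2449] w 0.0606 g 0.0 F [-0.4  0.4 -0.2]
-> [-300.3 -271.1   10.3] [-0.001  0.001  0.782] q7 0.38
```

View pics/s11c.png

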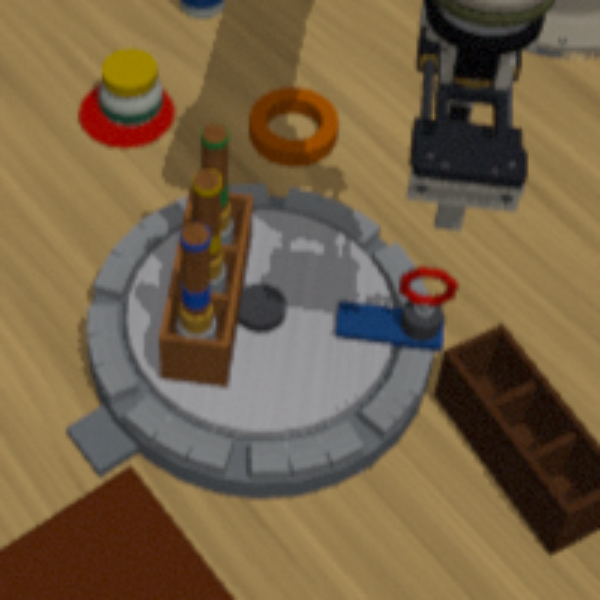

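The ring sits low at row 240, so it is locked at the second notch with all three irons upright. Now the jars: lift the cement off the red mat first.

```bash
python3 -m jog '[[-300,-271,0,0,0,0.782,-1],[-300,-271,0,0,0,0.782,-1],[-300,-271,0,0,0,0.782,-1],[-300,-271,0,0,0,0.782,-1],[-300,-271,0,0,0,0.782,-1],[-300,-271,0,0,0,0.782,-1],[-300,-271,0,0,0,0.782,-1],[-300,-271,0,0,0,0.782,-1],[-300,-271,0,0,0,0.782,-1],[-300,-271,0,0,0,0.782,-1]]'
python3 -m jog '[[0,0,0,0,0,0,-1],[0,0,0,0,0,0,-1]]' >/dev/null
python3 - <<'E'
from h import *
pic('scene','s12.png')
spots('scene',['cement_mid','polish_mid','mat_red_top','mat_blue_top'])
plan([.4955,-.1215,.027],0)
E
```

```text
t: 35.2
eef_pos: [0.4952, -0.1226, 0.2454]
ee_rot: [[0.004, 1.0, -0.0], [1.0, -0.004, -0.0], [-0.0, -0.0, -1.0]]
force: [0.9, 0.9, -0.3]
width: 0.0931
grip_force: 0.0
cement_mid [(0.81, [0.4976, -0.1206, 0.0266])]
polish_mid [(0.67, [0.5422, -0.3986, 0.0327])]
mat_red_top [(0.58, [0.5045, -0.1178, 0.0046])]
mat_blue_top [(0.73, [0.543, -0.4001, 0.0008]), (0.47, [0.3496, -0.2054, 0.0014])]
t 35.65 p [ 0.4957 -0.1201  0.2456] w 0.0928 g 0.0 F [ 0.2 -0.3 -0.7]
-> [-1.400e+00 -2.000e-01  2.186e+02] [-0.    -0.     0.002] q7 0.5
```

```bash
python3 -m jog '[[-1,1,45,0,0,0,-1],[-1,1,90,0,0,0,-1],[-1,1,135,0,0,0,-1],[-1,1,175,0,0,0,-1],[-1,1,205,0,0,0,-1],[-1,1,218,0,0,0,-1],[-1,1,218,0,0,0,0],[-1,1,218,0,0,0,1],[-1,1,218,0,0,0,1],[-1,1,218,0,0,0,1]]' 30
python3 -m jog '[[0,0,0,0,0,0,1],[0,0,-5,0,0,0,1],[0,0,-30,0,0,0,1],[0,0,-60,0,0,0,1],[0,0,-80,0,0,0,1],[0,0,-80,0,0,0,1],[0,0,-80,0,0,0,1]]'
python3 -c "
from h import *
plan([.49,-.265,.11],0)"
```

```text
t: 36.65
eef_pos: [0.4972, -0.1219, 0.0286]
ee_rot: [[-0.001, 1.0, 0.002], [1.0, 0.001, -0.0], [-0.0, 0.002, -1.0]]
force: [-0.1, -0.1, 0.1]
width: 0.0657
grip_force: 0.0
t: 37.35
eef_pos: [0.4967, -0.1216, 0.1078]
ee_rot: [[-0.001, 1.0, 0.001], [1.0, 0.001, 0.0], [0.0, 0.001, -1.0]]
force: [0.6, -0.4, -2.1]
width: 0.0625
grip_force: 30.0
t 37.35 p [ 0.4967 -0.1216  0.1078] w 0.0625 g 30.0 F [ 0.6 -0.4 -2.1]
-> [-143.4   -6.8   -2.2] [ 0.001 -0.     0.001] q7 0.72
```

```bash
python3 -m jog '[[-143,-7,0,0,0,0,1],[-143,-7,0,0,0,0,1],[-143,-7,0,0,0,0,1],[-143,-7,0,0,0,0,1],[-143,-7,40,0,0,0,1],[-143,-7,70,0,0,0,1],[-143,-7,79,0,0,0,1],[-143,-7,82,0,0,0,1],[-143,-7,82,0,0,0,1]]'
python3 -m jog '[[0,0,0,0,0,0,0],[0,0,0,0,0,0,-0.6],[0,0,0,0,0,0,-1],[0,0,0,0,0,0,-1],[0,0,-40,0,0,0,-1],[0,0,-90,0,0,0,-1],[0,0,-130,0,0,0,-1],[0,0,-150,0,0,0,-1],[0,0,-150,0,0,0,-1]]'
python3 - <<'E'
from h import *
pic('scene','s13.png'); pic('top','t13.png')
for c in ['scene','top']: spots(c,['cement_mid','polish_mid'])
plan([.545,-.398,.18],0)
E
```

```text
t: 38.25
eef_pos: [0.4887, -0.2645, 0.0253]
ee_rot: [[0.0, 1.0, -0.002], [1.0, -0.0, 0.001], [0.001, -0.002, -1.0]]
force: [-0.3, 0.3, -2.1]
width: 0.0631
grip_force: 30.0
t: 39.15
eef_pos: [0.4909, -0.2656, 0.1786]
ee_rot: [[-0.0, 1.0, 0.005], [1.0, 0.0, -0.002], [-0.002, 0.005, -1.0]]
force: [0.2, 0.4, -0.5]
width: 0.0929
grip_force: 0.0
cement_mid [(0.63, [0.4903, -0.2656, 0.0274])]
polish_mid [(0.81, [0.5482, -0.3953, 0.027])]
cement_mid []
polish_mid [(0.71, [0.388, 0.0094, -0.0015])]
t 39.45 p [ 0.489  -0.2647  0.1745] w 0.0934 g 0.0 F [ 0.4  0.1 -0.8]
-> [-133.3   56.    -5.7] [-0.002 -0.001 -0.   ] q7 0.85
```

```bash
python3 -m jog '[[-133,57,0,0,0,0,-1],[-133,57,0,0,0,0,-1],[-133,57,0,0,0,0,-1],[-133,57,0,0,0,0,-1],[-133,57,0,0,0,0,-1],[-133,57,0,0,0,0,-1]]'
python3 -c "
from h import *
plan([.5465,-.397,.027],0)"
```

```text
t: 40.05
eef_pos: [0.5459, -0.3969, 0.1745]
ee_rot: [[-0.0, 1.0, -0.002], [1.0, 0.0, 0.002], [0.002, -0.002, -1.0]]
force: [-0.1, 1.0, 1.5]
width: 0.0928
grip_force: 0.0
t 40.05 p [ 0.5459 -0.3969  0.1745] w 0.0928 g 0.0 F [-0.1  1.   1.5]
-> [ -0.4   0.8 147.5] [-0.002 -0.002  0.   ] q7 0.96
```

```bash
python3 -m jog '[[0,0,45,0,0,0,-1],[0,0,90,0,0,0,-1],[0,0,125,0,0,0,-1],[0,0,143,0,0,0,-1],[0,0,147,0,0,0,-1],[0,0,147,0,0,0,0],[0,0,147,0,0,0,1],[0,0,147,0,0,0,1],[0,0,147,0,0,0,1],[0,0,147,0,0,0,1]]' 30
python3 -m jog '[[0,0,0,0,0,0,1],[0,0,-5,0,0,0,1],[0,0,-40,0,0,0,1],[0,0,-85,0,0,0,1],[0,0,-120,0,0,0,1],[0,0,-120,0,0,0,1],[0,0,-120,0,0,0,1]]'
python3 -c "
from h import *
plan([.506,-.1176,.15],0)"
```

```text
t: 41.05
eef_pos: [0.5468, -0.3983, 0.0298]
ee_rot: [[-0.0, 1.0, 0.001], [1.0, 0.0, -0.001], [-0.001, 0.001, -1.0]]
force: [-2.2, 0.3, 6.8]
width: 0.0628
grip_force: 30.0
t: 41.75
eef_pos: [0.5468, -0.3976, 0.1491]
ee_rot: [[-0.0, 1.0, 0.001], [1.0, 0.0, -0.0], [-0.0, 0.001, -1.0]]
force: [-0.3, 0.8, -3.5]
width: 0.0632
grip_force: 30.0
t 41.75 p [ 0.5468 -0.3976  0.1491] w 0.0632 g 30.0 F [-0.3  0.8 -3.5]
-> [280.  -40.7  -1. ] [0.001 0.    0.   ] q7 0.98
```

```bash
python3 -m jog '[[280,-41,0,0,0,0,1],[280,-41,0,0,0,0,1],[280,-41,0,0,0,0,1],[280,-41,0,0,0,0,1],[280,-41,0,0,0,0,1],[280,-41,0,0,0,0,1],[280,-41,0,0,0,0,1],[280,-41,0,0,0,0,1],[280,-41,0,0,0,0,1]]'
python3 -c "
from h import *
plan([.506,-.1176,.030],0)"
```

```text
t: 42.65
eef_pos: [0.5054, -0.1191, 0.1481]
ee_rot: [[0.001, 1.0, -0.001], [1.0, -0.001, -0.001], [-0.001, -0.001, -1.0]]
force: [-0.4, -0.2, -3.3]
width: 0.0627
grip_force: 30.0
t 42.65 p [ 0.5054 -0.1191  0.1481] w 0.0627 g 30.0 F [-0.4 -0.2 -3.3]
-> [  1.6   0.7 118.1] [-0.001  0.001 -0.001] q7 0.66
```

```bash
python3 -m jog '[[0,0,45,0,0,0,1],[0,0,85,0,0,0,1],[0,0,110,0,0,0,1],[0,0,117,0,0,0,1],[0,0,119,0,0,0,1],[0,0,119,0,0,0,1]]'
python3 -m jog '[[0,0,0,0,0,0,0],[0,0,0,0,0,0,-0.6],[0,0,0,0,0,0,-1],[0,0,0,0,0,0,-1],[0,0,-40,0,0,0,-1],[0,0,-90,0,0,0,-1],[0,0,-130,0,0,0,-1],[0,0,-150,0,0,0,-1],[0,0,-150,0,0,0,-1]]'
python3 - <<'E'
from h import *
pic('scene','s14.png'); pic('top','t14.png')
for c in ['scene','top']: spots(c,['cement_mid','polish_mid'])
plan([.490,-.265,.18],0)
E
```

```text
t: 43.25
eef_pos: [0.5055, -0.1194, 0.0299]
ee_rot: [[0.002, 1.0, 0.0], [1.0, -0.002, -0.0], [-0.0, 0.0, -1.0]]
force: [-0.7, 0.9, -2.7]
width: 0.0629
grip_force: 30.0
t: 44.15
eef_pos: [0.507, -0.1181, 0.1824]
ee_rot: [[-0.001, 1.0, 0.005], [1.0, 0.001, -0.0], [-0.0, 0.005, -1.0]]
force: [-0.0, -0.7, 0.1]
width: 0.0927
grip_force: 0.0
cement_mid [(0.75, [0.4898, -0.266, 0.0268]), (0.33, [0.6024, 0.1514, 0.1339])]
polish_mid [(0.89, [0.5071, -0.1162, 0.0295]), (0.62, [0.5046, -0.1206, 0.0057])]
cement_mid [(0.93, [0.4871, -0.2602, 0.023])]
polish_mid []
t 44.45 p [ 0.505  -0.118   0.1786] w 0.0929 g 0.0 F [-0.4  0.1  0.3]
-> [-147.   -15.    -1.4] [-0.002 -0.    -0.   ] q7 0.63
```

```bash
python3 -m jog '[[-147,-16,0,0,0,0,-1],[-147,-16,0,0,0,0,-1],[-147,-16,0,0,0,0,-1],[-147,-16,0,0,0,0,-1],[-147,-16,30,0,0,0,-1],[-147,-16,75,0,0,0,-1],[-147,-16,115,0,0,0,-1],[-147,-16,145,0,0,0,-1],[-147,-16,154,0,0,0,-1],[-147,-16,154,0,0,0,-1]]'
python3 -m jog '[[0,0,0,0,0,0,0],[0,0,0,0,0,0,1],[0,0,0,0,0,0,1],[0,0,0,0,0,0,1],[0,0,0,0,0,0,1],[0,0,-5,0,0,0,1],[0,0,-40,0,0,0,1],[0,0,-80,0,0,0,1],[0,0,-80,0,0,0,1],[0,0,-80,0,0,0,1]]' 30
python3 -c "
from h import *
plan([.5395,-.4025,.1],0)"
```

```text
t: 45.45
eef_pos: [0.4885, -0.2648, 0.0242]
ee_rot: [[0.001, 1.0, -0.003], [1.0, -0.001, 0.001], [0.001, -0.003, -1.0]]
force: [0.1, -0.1, -0.4]
width: 0.093
grip_force: 0.0
t: 46.45
eef_pos: [0.49, -0.2647, 0.1063]
ee_rot: [[-0.001, 1.0, 0.002], [1.0, 0.001, -0.0], [-0.0, 0.002, -1.0]]
force: [-0.4, -0.3, -1.7]
width: 0.0627
grip_force: 30.0
t 46.45 p [ 0.49   -0.2647  0.1063] w 0.0627 g 30.0 F [-0.4 -0.3 -1.7]
-> [-137.8   49.3    6.4] [0.002 0.    0.001] q7 0.98
```

```bash
python3 -m jog '[[-138,50,0,0,0,0,1],[-138,50,0,0,0,0,1],[-138,50,0,0,0,0,1],[-138,50,0,0,0,0,1],[-138,50,30,0,0,0,1],[-138,50,60,0,0,0,1],[-138,50,75,0,0,0,1],[-138,50,78,0,0,0,1],[-138,50,78,0,0,0,1]]'
python3 -m jog '[[0,0,0,0,0,0,0],[0,0,0,0,0,0,-0.6],[0,0,0,0,0,0,-1],[0,0,0,0,0,0,-1],[0,0,-40,0,0,0,-1],[0,0,-90,0,0,0,-1],[0,0,-140,0,0,0,-1],[0,0,-190,0,0,0,-1],[0,0,-200,0,0,0,-1],[0,0,-200,0,0,0,-1]]'
python3 -m jog '[[0,0,0,0,0,0,-1],[0,0,0,0,0,0,-1],[0,0,0,0,0,0,-1]]'
python3 - <<'E'
from h import *
a=pic('scene','s15.png')[100:320,200:460]; b=pic('top','t15.png')[130:290,220:500]
cv2.imwrite('pics/f.png',cv2.resize(a[:,:,::-1],None,fx=2.5,fy=2.5)); cv2.imwrite('pics/ft.png',cv2.resize(b[:,:,::-1],None,fx=2.8,fy=2.8))
for c in ['scene','top']: spots(c,['cement_mid','polish_mid','mat_red_top','mat_blue_top','shoe','glue'])
E
```

```text
t: 47.35
eef_pos: [0.5386, -0.4023, 0.0264]
ee_rot: [[0.0, 1.0, -0.002], [1.0, -0.0, 0.002], [0.002, -0.002, -1.0]]
force: [0.3, -0.5, -2.7]
width: 0.0631
grip_force: 30.0
t: 48.35
eef_pos: [0.5404, -0.4036, 0.23]
ee_rot: [[-0.0, 1.0, 0.004], [1.0, 0.0, -0.002], [-0.002, 0.004, -1.0]]
force: [-0.3, -0.4, -0.8]
width: 0.0928
grip_force: 0.0
t: 48.65
eef_pos: [0.5391, -0.4025, 0.2259]
ee_rot: [[0.0, 1.0, -0.002], [1.0, -0.0, 0.001], [0.001, -0.002, -1.0]]
force: [0.2, 0.4, -0.6]
width: 0.0933
grip_force: 0.0
cement_mid [(0.79, [0.5398, -0.4002, 0.0276])]
polish_mid [(0.71, [0.51, -0.1169, 0.03]), (0.6, [0.7459, -0.0387, -0.0004])]
mat_red_top [(0.49, [0.5085, -0.1153, 0.005])]
mat_blue_top [(0.78, [0.5404, -0.4017, -0.0009]), (0.21, [0.3917, 0.0041, -0.0017])]
shoe [(0.8, [0.7331, -0.2722, -0.0011])]
glue [(0.81, [0.3461, -0.204, -0.002])]
cement_mid []
polish_mid [(0.45, [0.5073, -0.1179, 0.0305])]
mat_red_top [(0.63, [0.5075, -0.1147, -0.0007])]
mat_blue_top []
shoe [(0.8, [0.7326, -0.2751, 0.0016])]
glue [(0.39, [0.2874, -0.3933, 0.0013])]
```

View pics/f.png

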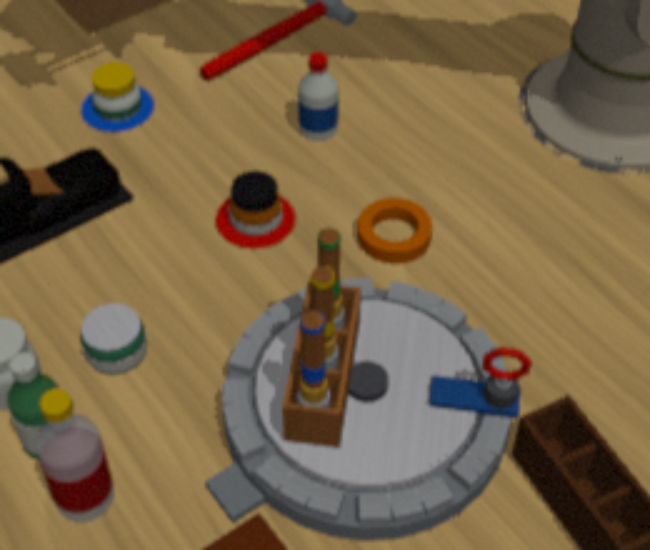

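View pics/ft.png

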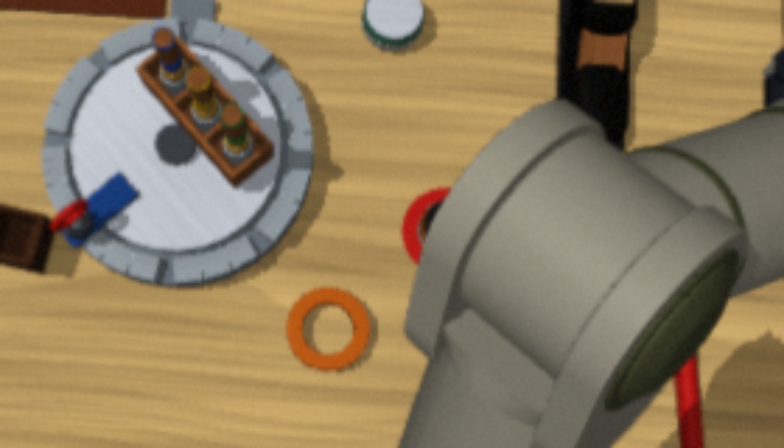

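The scene view shows cement centred on the blue mat at (117,100), polish centred on the red mat at (255,210), the irons in the rack and the ring down. The hand is clear and still.

```bash
python3 -c "
from workcell import bot
print(bot.job_done())"
```

```text
the job is handed in; nothing more can be done
None
```

I handed the job in at about 49 s; no verdict came back. On the last pictures the carousel is locked two notches on with all three irons in the rack, the polish is on the red mat, the cement is on the blue mat, and no bystander looks disturbed.

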